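# Assemble the citrus press and hold its cone down on the start switch

## Task

Put the citrus press together and start it: nest the steel strainer basket inside the press's juice bowl so that it sits level with its flange on the bowl's rim, then set the orange reamer cone on the drive spindle, turn it until its splines mesh and let it slide fully home without forcing it. Then press the cone straight down against the start spring as far as it goes and keep pressing: finish while still holding the cone down, do not let go. Leave the other kitchenware on the sideboard where it is.

Things in the scene. Friction and masses are not known exactly. Their poses are not given: they have to be found in the camera images.
- juicer: Electric citrus press, held fast by suction feet, upright: white round motor base (164 mm across at the foot, 95 mm high) carrying a grey open juice bowl. A pouring spout juts from the bowl towards the press's own -x, to 95 mm from the axis, below the rim. Origin: on the axis, at the sideboard; z up.
- bowl_rim (a point): Centre of the mouth of the press's juice bowl, level with its rim, 140 mm above the sideboard. Bowl: 132 mm across outside at the rim, 124 mm inside at the rim, 112 mm at its floor (98 mm above the sideboard). In its middle a grey chimney 28 mm across, up to 2 mm below the rim, out of which the spindle rises. Axes as the press's.
- spindle: Drive spindle on the press's axis: white shoulder disc 27 mm across, on it a black part 10 mm high with 6 straight splines (3.6 mm wide, 26 mm across overall, one along the spindle's own +x, the rest every 60 degrees; core 17 mm). Starts at any angle; the gear motor holds it unless turned with over 0.15 N m. Origin: on the axis, on the shoulder, where the cone's underside rests when home: 154 mm up.
- spindle_tip (a point): Tip of the spindle's plain white pilot nose, 17 mm above the shoulder (171 mm above the sideboard when the switch is up). The nose stands on the splined part: 17 mm across, 7 mm high, tapering to 11 mm at its tip. It centres the cone before the splines meet. Axes as the spindle's.
- start_switch (a joint): How far the spindle is pushed straight down into the press, in m: 0 = up (off), 0.005 = on its stop (running). Spring: begins to give at 4 N, 14 N at the stop (the weight of spindle and cone gives about 1.5 N of that). Springs back when let go. It also gives if an unmeshed cone is pushed down on top of the splines.
- strainer: Round steel strainer basket, open above, upright: floor 104 mm across, 3 mm thick; wall flaring to 117 mm; flat rim flange 138 mm across, 30 to 33 mm above the bottom. Nested, the flange lies on the bowl's rim and the bottom is 110 mm above the sideboard. 0.13 to 0.21 kg. Origin: centre of the underside, z up; its turn about z does not matter.
- collar_top (a point): Centre of the top of the strainer's collar, 36 mm above the basket's bottom: an upright open tube in the middle of the floor, 40 mm across outside, 34 mm inside, to pick the basket up by (33 mm of it above the floor, free floor 29 mm wide all around). Nested, it stands around chimney and spindle, its top 8 mm below the spindle's shoulder. Axes as the strainer's.
- cone: Orange plastic reamer cone standing on its wide end, 50 mm high, 52 mm across over the ribs (hardly tapering over the lowest 27 mm, then rounding to the tip). 12 ribs every 30 degrees, one over its own +x: long ones to the tip at 0, 60, 120.. degrees, short ones between. Pads grip best closing on the grooves, at 15, 45.. degrees. 0.07 to 0.12 kg. Origin: centre of the underside, z up.
- cone_socket (a point): Mouth of the splined socket in the cone's underside (same point and axes as the cone's origin): 30 mm across, 21 mm deep, 6 teeth 12 mm long, 3.8 mm wide, set between the long ribs, 19 mm free between opposite tips. Meshes when the long ribs stand over the spindle's splines, any of 6 ways, with about 7 degrees of play each way; unmeshed it stays 10 mm above home.
- cazuela: Bystander: terracotta dish with three lemons, 152 mm across, two lugs reaching 88 mm from its centre, about 61 mm high. Origin: centre of the underside.
- cruet: Bystander: green glass cruet with a small handle reaching 54 mm from its axis, 72 mm across, 150 mm high. Origin: centre of the underside.
- stopper: Bystander: green glass cruet stopper standing on its head, 30 mm across, 36 mm high. Origin: centre of the underside.
- trivet: Bystander: folded aluminium trivet, a flat bundle of four bars along its own y, 198 mm long, 41 mm wide, 12 mm high. Origin: centre of the underside.
- skimmer: Bystander: stainless skimmer lying flat, disc 110 mm across at its origin, handle 320 mm long towards its own -x, 9 mm high.
- pan: Bystander: blue enamel paella pan, 300 mm across, 42 mm high, with red loop handles at its own +y and -y reaching 183 mm from the centre. Origin: centre of the underside.
Things that resemble listed ones, but are neither listed nor needed, are in the scene too. There is more than one size of the juicer; the one meant has the size given above.

How it is judged:
By the outcome, as a careful person would: the job done as asked, in the order asked, and still so for the second after the job is handed in, while the arm keeps its last pose, push and grip.
It also fails if it takes over 58 s, if anything falls off the work surface, if the arm or the gripper's body presses on something with over 40 N, if the wrist force passes 120 N, or if a joint passes its speed limit or range.

## Robot

A 6-joint arm with a two-finger parallel gripper is mounted at the origin on the work surface. World frame = base frame: x ahead of the robot, y to its left, z up, the work surface at z = 0. Lengths are in m, angles in rad, forces in N, time in s.
With the tool pointing down it reaches from about 0.25 to 0.775 m from the base axis. Payload 4 kg.
Tool frame: the origin (TCP) lies on the centre line of the jaws, within the pads' length; the fingertips stand 8 mm ahead of it and the grasp point (between the pads) lies 11 mm behind it; z points along the fingers, y is the direction in which the jaws open and shut (so a half turn about z gives the same grasp; the last joint's range is limited). The gripper opens to 94 mm and grips with 3 to 60 N. Pads are 16 mm wide; open, the fingers measure 119 mm over their backs; the gripper's body (75 mm by 177 mm) begins 78 mm behind the grasp point.
Start: joints at [-1.452, 0.087, 1.371, -0, 1.684, -0.103], TCP at [0.121, -0.537, 0.214] pointing down, gripper open.
Joint ranges: [-3.1, 3.1], [-0.76, 2.03], [0.27, 2.55], [-1.08, 4.22], [0.17, 2.65], [-2.57, 2.57]. Speed limits (rad/s): [2.79, 2.79, 3.14, 3.14, 3.14, 3.14].

## Interface

Orientations are given as [roll, pitch, yaw] about the fixed x, y, z axes, in that order (R = Rz(yaw) Ry(pitch) Rx(roll)).
In Python, from bench import * gives the robot as it stands.
- The arm moves only by the tool step_arm, never from a script. Its argument "steps" is a list of rows, each an object of numbers: "jaw": the opening, from 0 (shut) to 1 (fully open); "tx", "ty", "tz": the shift along the tool's x, y, z in m; "ax", "ay", "az": the turn, a rotation vector about the tool's x, y, z in rad. In form: [{"jaw": .., "tx": .., "ty": .., "tz": .., "ax": .., "ay": .., "az": ..}, ...]. A call has 1 to 8 rows; each row is the pose to reach, as a shift and turn from the pose measured when the call began, along the tool's axes at that moment; what a row does not reach only later rows make up. A row lasts 1/10 s, in which the tool goes at most 50 mm and 8.59 degrees, less where a joint would pass 70% of its speed; a pose out of reach is approached as far as the arm can. A call with a gripper value outside its range is refused whole. The fingers move at their own pace and stop on an object; the grip force is fixed at half the most. Time passes only in rows, so rows that repeat a pose let the fingers close. It gives the time, the measured TCP pose, the force and the opening at its end, in the units of the state.
- get_obs(): the state, without advancing time (a new reading comes with each control period).
- snapshot(name): name is "scene" or "top"; returns (picture, depth): 400x640x3 uint8, red, green, blue; 400x640 float32, m along the optical axis (not along the pixel's ray), 0 where there is no reading.
- camera_model(name): a dict with "intrinsics" (3x3 intrinsics, pixels), "origin" and "orientation" of the camera in the world. Camera axes: x right, y down, z forward; pixel columns grow to the right and rows downward; lengths in m; the calibration is good to about 2 mm. A picture is of the moment at which its call begins. camera_model takes no time and is no camera call.
- close_job(): hands the job in, once; it reports no verdict.
Trained networks look in the newest picture that a camera, given by its name, has taken for a name from the list of things; names that differ only in an ending like _2 or _b are one class to them, and where a whole thing is asked for, a point or a joint stands for the part that bears it (a point fixed in the world has none). Each returns a list of dicts, best first, with "confidence" (0 to 1); they miss things now and then, are a little off and sometimes report something else, mostly with a low value. They report only what shows in the picture. A call takes as long as a camera call. They do not tell look-alikes from the thing itself.
- silhouettes(camera, query): "pixels" (400x640 bool, what is visible of it) and "rect" ([left, top, right, bottom] in pixels, round what is visible of it).
The state is a dict: "time": time; "joint_positions": joint angles; "qvel": joint speeds; "joint_torque": joint torques, N m; "tool_pos": TCP position; "ee_rot": TCP orientation; "wrist_force": force on the tool from outside, world axes, zero at the start; "wrist_torque": the same for the moment, N m; "width": finger opening in m.
Only numpy, scipy, OpenCV 4.12 (cv2) and the standard library are available. Lean on these libraries where they do the work, as an engineer would, in place of code of your own. Each camera call takes 0.05 s, during which the arm holds its last target. There are 200 camera calls.

## Working session

There is one attempt and no reset: what is moved stays moved. The work goes in short steps, Python scripts to look and compute and a tool call to move; the robot and the scene stay as the last step left them, time stands still between calls to the robot, and variables do not carry over. Pictures are saved under pics/ and viewed, about 8 in all and at most 12, crops included, and the job is handed in when it is done.

Besides the shell and the picture viewer there is one more tool, called by a JSON object that holds its "method" and its "body", one argument or row to a line. step_arm: Moves the arm, as the interface text tells. Its arguments: {"type":"object","properties":{"steps":{"type":"array"}},"required":["steps"]}

```bash
mkdir -p pics; ls; cat > h.py <<'E'
from bench import *
import numpy as np, cv2
from scipy.spatial.transform import Rotation as R
def cam(n):
    m=camera_model(n); K=np.array(m["intrinsics"]); o=np.array(m["origin"]); q=np.array(m["orientation"])
    return K,o,q
def rot(q):
    q=np.array(q,float)
    return q if q.shape==(3,3) else R.from_euler('xyz',q).as_matrix() if q.size==3 else R.from_quat(q).as_matrix()
def cloud(n,d):
    K,o,q=cam(n); v,u=np.mgrid[0:d.shape[0],0:d.shape[1]]
    p=np.stack([(u-K[0,2])/K[0,0]*d,(v-K[1,2])/K[1,1]*d,d],-1)
    P=p@rot(q).T+o; P[d==0]=np.nan; return P
def save(n,im): cv2.imwrite("pics/%s.png"%n,im[:,:,::-1])
E
python3 - <<'E'
from h import *
for n in ("scene","top"):
    im,d=snapshot(n); save(n+"0",im); np.save(n+"0.npy",d); K,o,q=cam(n); print(n,K[0],K[1],o,q)
    P=cloud(n,d)
    for t in ("juicer","strainer","cone","spindle"):
        for s in silhouettes(n,t):
            m=s["pixels"]; p=P[m]; p=p[~np.isnan(p[:,0])]
            print(t,round(s["confidence"],2),s["rect"],np.round(np.median(p,0),3) if len(p) else "",np.round(np.percentile(p,[2,98],axis=0),3).tolist() if len(p) else "")
print(get_obs())
E
```

```text
pics
scene [404.47902237   0.         322.50008273] [  0.         404.47902237 196.15271963] [1.257901   0.0287687  1.04537549] [-2.43922506 -0.00804064  1.5740195 ]
juicer 0.64 [236.0, 151.5, 267.9, 199.1] [ 0.344 -0.21   0.066] [[0.261, -0.26, 0.0], [0.375, -0.166, 0.108]]
juicer 0.61 [265.8, 199.1, 319.9, 277.7] [ 0.615 -0.054  0.098] [[0.513, -0.124, 0.001], [0.67, 0.016, 0.155]]
strainer 0.98 [368.8, 195.9, 416.3, 232.9] [0.457 0.26  0.021] [[0.407, 0.197, -0.0], [0.531, 0.319, 0.038]]
cone 0.65 [201.7, 223.4, 218.8, 236.8] [ 0.54  -0.304  0.036] [[0.52, -0.326, 0.01], [0.553, -0.286, 0.052]]
top [434.21397656   0.         320.08006371] [  0.         434.21397656 199.54427149] [0.40647207 0.03517428 1.34993169] [-3.07248909e+00  1.58999157e-03 -1.58207067e+00]
juicer 0.87 [324.9, 140.1, 377.4, 198.3] [ 0.584 -0.053  0.099] [[0.513, -0.121, 0.005], [0.654, 0.017, 0.159]]
juicer 0.6 [186.5, 255.6, 275.5, 355.7] [0.218 0.284 0.139] [[0.095, 0.19, -0.0], [0.317, 0.38, 0.223]]
juicer 0.56 [384.0, 238.2, 426.3, 285.5] [ 0.323 -0.207  0.067] [[0.265, -0.257, -0.001], [0.375, -0.161, 0.
[... 418 characters left out ...]
.096], [0.61, -0.043, 0.172]]
{'time': 0.5, 'joint_positions': array([-1.45209961e+00,  8.71830508e-02,  1.37076977e+00, -7.55077846e-06,
        1.68361159e+00, -1.03100433e-01]), 'qvel': array([-0.00078423, -0.00046311, -0.00143042,  0.00135882,  0.00243005,
       -0.00028633]), 'joint_torque': array([-2.58476018e-05, -3.39623880e+01, -3.02268541e+01,  7.17925653e-02,
        2.44561024e-02, -2.90218213e-05]), 'tool_pos': array([ 0.12098174, -0.53651435,  0.21347971]), 'ee_rot': array([3.14156533e+00, 1.03698845e-05, 2.21796301e-01]), 'wrist_force': array([-0.46705556,  0.28231337, -0.20020451]), 'wrist_torque': array([ 0.00918639, -0.04409804, -0.03290616]), 'width': 0.09422293298213293}
```

```bash
python3 - <<'E'
from h import *
a=cv2.imread("pics/top0.png"); cv2.imwrite("pics/top0b.png",cv2.resize(a[80:380,150:500],(700,600)))
E
```

```text
(no output)
```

View pics/top0.png

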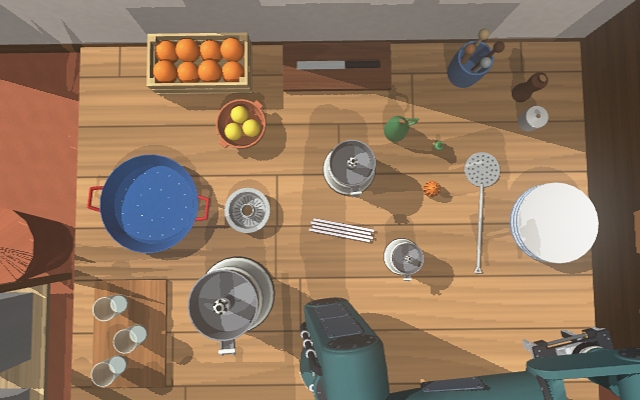

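View pics/scene0.png

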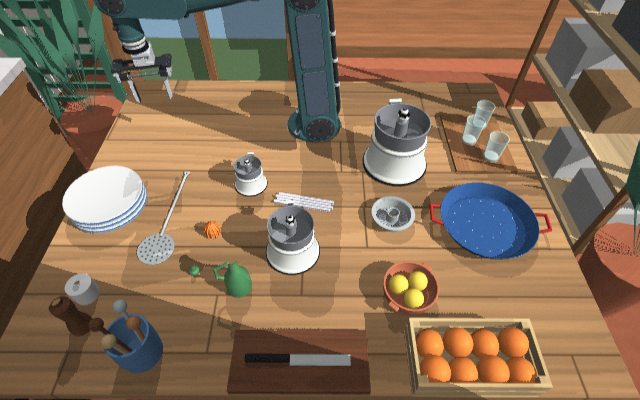

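The press could be taken for any of three (top image): the big one (230,305), the small one (405,258) and the medium one (350,165). The medium one's tip measures about 0.172 m high, which fits the 171 mm given. There is one strainer (247,210). There is one cone (432,188), and the crated oranges are the only similar things. Next I fit the centres and view a close crop.

```bash
cat >> h.py <<'E'
def fit(P,c0,zlo,zhi,ri,ro,s=.02):
    p=P.reshape(-1,3); p=p[~np.isnan(p[:,0])]; p=p[(p[:,2]>zlo)&(p[:,2]<zhi)&(np.hypot(*(p[:,:2]-c0).T)<ro+s)][:,:2]
    g=np.arange(-s,s+1e-9,.0005); best=[]
    X,Y=np.meshgrid(c0[0]+g,c0[1]+g,indexing='ij')
    r=np.hypot(X[...,None]-p[:,0],Y[...,None]-p[:,1])
    n=((r>ri)&(r<ro)).sum(-1); m=n>=n.max()-max(1,.01*n.max())
    return np.array([X[m].mean(),Y[m].mean()]),n.max(),len(p)
E
python3 - <<'E'
from h import *
for n in ("scene","top"):
    P=cloud(n,np.load(n+"0.npy"))
    print(n,"table z",np.nanmedian(P[200:260,270:310,2]) )
    print("flange",fit(P,[.467,.26],.029,.037,.058,.0695))
    print("collar",fit(P,[.467,.26],.033,.040,.0165,.0205,.012))
    print("rim",fit(P,[.583,-.053],.136,.144,.0615,.0665))
    print("tip",[x for x in [P[(P[...,2]>.150)&(P[...,2]<.18)&(np.hypot(P[...,0]-.583,P[...,1]+.053)<.05)]]][0].round(4).tolist()[:40])
    print("foot",fit(P,[.583,-.053],.01,.06,.075,.083))
    c=P[(P[...,2]>.012)&(np.hypot(P[...,0]-.532,P[...,1]+.304)<.04)]
    print("cone",len(c),np.round(np.r_[c.min(0),c.max(0)],3),"high",np.round(c[c[:,2]>.043].mean(0),4), fit(P,[.532,-.304],.006,.03,.02,.027))
a=cv2.imread("pics/top0.png"); b=cv2.imread("pics/scene0.png")
f=lambda im,x,y,w,h:cv2.resize(im[y:y+h,x:x+w],(400,300),interpolation=cv2.INTER_CUBIC)
cv2.imwrite("pics/crop.png",np.vstack([np.hstack([f(a,415,173,34,26),f(a,320,135,64,48)]),np.hstack([f(b,195,216,34,26),f(b,262,195,64,48)])]))
E
```

```text
scene table z 0.10015552800162963
flange (array([0.46871429, 0.25685714]), np.int64(331), 453)
collar (array([0.4692, 0.2568]), np.int64(32), 40)
rim (array([ 0.5945 , -0.05575]), np.int64(209), 264)
tip [[0.5807, -0.0555, 0.1642], [0.5791, -0.053, 0.1621], [0.5859, -0.0551, 0.1665], [0.5811, -0.0529, 0.1603], [0.585, -0.0664, 0.1606], [0.5937, -0.0625, 0.1722], [0.5886, -0.0604, 0.1655], [0.5884, -0.0577, 0.1652], [0.5887, -0.055, 0.1657], [0.5862, -0.0526, 0.1624], [0.5932, -0.049, 0.1717], [0.5891, -0.0467, 0.1663], [0.587, -0.0442, 0.1636], [0.5886, -0.0662, 0.1608], [0.5937, -0.0628, 0.1676], [0.5965, -0.0597, 0.1713], [0.5929, -0.0574, 0.1667], [0.5914, -0.0549, 0.1647], [0.5956, -0.0516, 0.1703], [0.5936, -0.0492, 0.1676], [0.5924, -0.0466, 0.1661], [0.5885, -0.0443, 0.161], [0.585, -0.067, 0.1515], [0.5988, -0.0623, 0.17], [0.599, -0.0596, 0.1701], [0.5997, -0.0568, 0.1711], [0.5979, -0.0543, 0.1688], [0.5956, -0.0519, 0.1658], [0.5968, -0.049, 0.1674], [0.5917, -0.0469, 0.1607], [0.5901, -0.0443, 0.1585], [0.5972, -0.0655, 0.1632], [0.5985, -0.0626, 0.165], [0.5991, -0.0598,
[... 1139 characters left out ...]
0.0497, 0.1716], [0.5967, -0.053, 0.1645], [0.5963, -0.0556, 0.1669], [0.5964, -0.0584, 0.1656], [0.5965, -0.0612, 0.1652], [0.5971, -0.0643, 0.1614], [0.5974, -0.0672, 0.1588], [0.5961, -0.0428, 0.1514], [0.5953, -0.0452, 0.1566], [0.5935, -0.0472, 0.1675], [0.5933, -0.0499, 0.1688], [0.5943, -0.0531, 0.1617], [0.5943, -0.0559, 0.1616], [0.5938, -0.0585, 0.1644], [0.5929, -0.0607, 0.1703], [0.5931, -0.0636, 0.1685], [0.5957, -0.0678, 0.1518], [0.5929, -0.0426, 0.1539], [0.5913, -0.0447, 0.1643]]
foot (array([ 0.60241667, -0.06116667]), np.int64(185), 308)
cone 201 [ 0.505 -0.331  0.012  0.553 -0.282  0.054] high [ 0.5278 -0.3078  0.0464] (array([ 0.52894737, -0.30894737]), np.int64(55), 62)
```

View pics/crop.png

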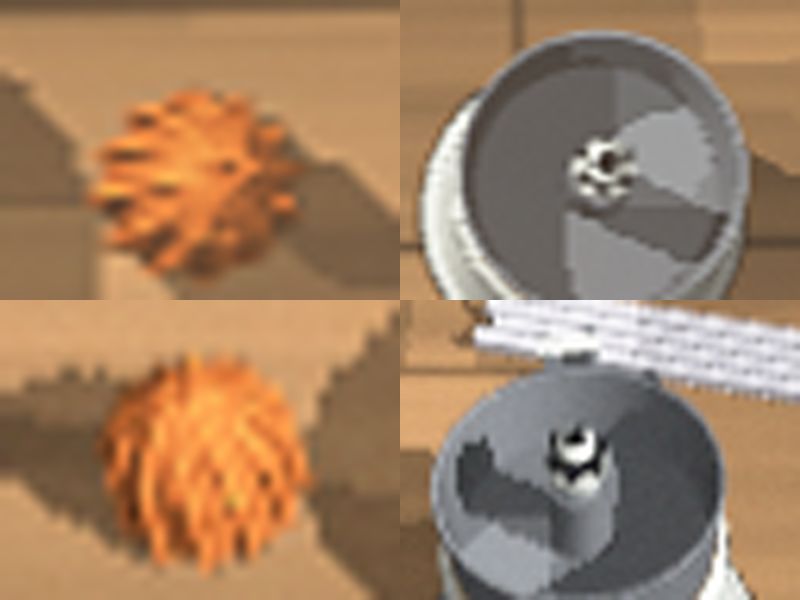

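Top crop shows the orange ribbed cone on its wide end (432,188). The medium press (352,163 in top) has an empty bowl with chimney and black splined spindle, so the choice holds. I'll estimate rib and spline phases too.

```bash
cat >> h.py <<'E'
def proj(n,X):
    K,o,q=cam(n); p=(X-o)@rot(q); p=p@K.T; return p[...,:2]/p[...,2:]
def phase(n,im,c,zs,rs,k,near=None):
    th=np.radians(np.arange(0,360,2)); g=cv2.cvtColor(im,cv2.COLOR_RGB2GRAY).astype(np.float32); acc=0
    for z in zs:
        for r in rs:
            X=np.stack([c[0]+r*np.cos(th),c[1]+r*np.sin(th),z+0*th],-1); uv=proj(n,X).astype(np.float32)
            acc=acc+cv2.remap(g,uv[:,:1],uv[:,1:],cv2.INTER_CUBIC)[:,0]
    acc/=len(zs)*len(rs); w=np.ones_like(th)
    if near is not None: w=np.clip(np.cos(th-near),0,1)
    a=acc-cv2.blur(np.tile(acc,3)[None],(2*(180//k//2)+1,1))[0,180:360]
    f=(w*a*np.exp(-1j*k*th)).sum()/w.sum()
    return round(np.degrees(-np.angle(f))/-k%(360/k),1),round(abs(f)/np.sqrt((w*a*a).sum()/w.sum()),2)
E
python3 - <<'E'
from h import *
for n in ("top","scene"):
    im=cv2.imread("pics/%s0.png"%n)[:,:,::-1].copy()
    print(n,"spindle bright-phase",[phase(n,im,[.594+dx,-.0555+dy],[.164],[.0105,.0115,.0125],6) for dx in(-.001,.001) for dy in (-.001,.001)],
     "axis",np.round(proj(n,np.array([.594,-.0555,.171])),1))
    near=np.arctan2(*(np.array(cam(n)[1])[[1,0]]-[-.3085,.5285]))
    print("cone12",[phase(n,im,[.5285+dx,-.3085+dy],[.01,.015,.02],[.025,.026],12,near) for dx in(-.001,.001) for dy in (-.001,.001)])
    print("cone6",[phase(n,im,[.5285+dx,-.3085+dy],[.04],[.012,.015],6) for dx in(-.001,.001) for dy in (-.001,.001)])
E
```

```text
top spindle bright-phase [(np.float64(34.7), np.float64(0.4)), (np.float64(34.5), np.float64(0.64)), (np.float64(34.8), np.float64(0.13)), (np.float64(33.8), np.float64(0.46))] axis [353.1 160.6]
cone12 [(np.float64(4.5), np.float64(0.54)), (np.float64(5.3), np.float64(0.54)), (np.float64(29.3), np.float64(0.58)), (np.float64(29.9), np.float64(0.54))]
cone6 [(np.float64(50.8), np.float64(0.2)), (np.float64(43.7), np.float64(0.05)), (np.float64(40.4), np.float64(0.13)), (np.float64(30.3), np.float64(0.25))]
scene spindle bright-phase [(np.float64(34.2), np.float64(0.52)), (np.float64(31.6), np.float64(0.28)), (np.float64(33.0), np.float64(0.59)), (np.float64(31.6), np.float64(0.36))] axis [289.6 217.4]
cone12 [(np.float64(15.6), np.float64(0.56)), (np.float64(20.6), np.float64(0.55)), (np.float64(13.4), np.float64(0.59)), (np.float64(18.4), np.float64(0.57))]
cone6 [(np.float64(15.7), np.float64(0.16)), (np.float64(47.4), np.float64(0.01)), (np.float64(16.6), np.float64(0.05)), (np.float64(11.2), np.float64(0.04))]
```

{"method": "step_arm", "body": {
  "steps": [
    {"jaw": 0.6,"tx": 0.05,"ty": -0.02},
    {"jaw": 0.6,"tx": 0.095,"ty": -0.08},
    {"jaw": 0.6,"tx": 0.145,"ty": -0.16},
    {"jaw": 0.6,"tx": 0.2,"ty": -0.26},
    {"jaw": 0.6,"tx": 0.25,"ty": -0.35},
    {"jaw": 0.6,"tx": 0.3,"ty": -0.44},
    {"jaw": 0.6,"tx": 0.36,"ty": -0.52},
    {"jaw": 0.6,"tx": 0.4,"ty": -0.58}
  ]
}}

```text
invalid input
```

{"method": "step_arm", "body": {
  "steps": [
    {"jaw": 0.6,"tx": 0.05,"ty": -0.02,"tz": 0,"ax": 0,"ay": 0,"az": 0},
    {"jaw": 0.6,"tx": 0.095,"ty": -0.08,"tz": 0,"ax": 0,"ay": 0,"az": 0},
    {"jaw": 0.6,"tx": 0.145,"ty": -0.16,"tz": 0,"ax": 0,"ay": 0,"az": 0},
    {"jaw": 0.6,"tx": 0.2,"ty": -0.26,"tz": 0,"ax": 0,"ay": 0,"az": 0},
    {"jaw": 0.6,"tx": 0.25,"ty": -0.35,"tz": 0,"ax": 0,"ay": 0,"az": 0},
    {"jaw": 0.6,"tx": 0.3,"ty": -0.44,"tz": 0,"ax": 0,"ay": 0,"az": 0},
    {"jaw": 0.6,"tx": 0.36,"ty": -0.52,"tz": 0,"ax": 0,"ay": 0,"az": 0},
    {"jaw": 0.6,"tx": 0.4,"ty": -0.58,"tz": 0,"ax": 0,"ay": 0,"az": 0}
  ]
}}

```text
time: 1.3
tool_pos: [0.2793, -0.177, 0.2137]
ee_rot: [3.14, -0.001, 0.221]
wrist_force: [1.2, -0.4, -0.1]
width: 0.0562
```

{"method": "step_arm", "body": {
  "steps": [
    {"jaw": 0.6,"tx": 0.035,"ty": -0.048,"tz": 0,"ax": 0,"ay": 0,"az": 0},
    {"jaw": 0.6,"tx": 0.07,"ty": -0.095,"tz": 0,"ax": 0,"ay": 0,"az": 0},
    {"jaw": 0.6,"tx": 0.105,"ty": -0.143,"tz": 0,"ax": 0,"ay": 0,"az": 0},
    {"jaw": 0.6,"tx": 0.14,"ty": -0.191,"tz": 0,"ax": 0,"ay": 0,"az": 0},
    {"jaw": 0.6,"tx": 0.175,"ty": -0.239,"tz": 0,"ax": 0,"ay": 0,"az": 0},
    {"jaw": 0.6,"tx": 0.21,"ty": -0.286,"tz": 0,"ax": 0,"ay": 0,"az": 0},
    {"jaw": 0.6,"tx": 0.245,"ty": -0.334,"tz": 0,"ax": 0,"ay": 0,"az": 0},
    {"jaw": 0.6,"tx": 0.28,"ty": -0.382,"tz": 0,"ax": 0,"ay": 0,"az": 0}
  ]
}}

```text
time: 2.1
tool_pos: [0.4393, 0.1903, 0.2139]
ee_rot: [3.14, -0.002, 0.221]
wrist_force: [0.2, -1.3, -0.0]
width: 0.0563
```

{"method": "step_arm", "body": {
  "steps": [
    {"jaw": 0.6,"tx": 0,"ty": 0,"tz": 0,"ax": 0,"ay": 0,"az": 0}
  ]
}}

```text
time: 2.2
tool_pos: [0.44, 0.1947, 0.2126]
ee_rot: [-3.141, -0.001, 0.228]
wrist_force: [-0.1, -0.7, -0.3]
width: 0.0563
```

{"method": "step_arm", "body": {
  "steps": [
    {"jaw": 0.6,"tx": 0.021,"ty": -0.027,"tz": 0.0,"ax": 0,"ay": 0,"az": 0},
    {"jaw": 0.6,"tx": 0.0423,"ty": -0.0541,"tz": 0.02,"ax": 0,"ay": 0,"az": 0},
    {"jaw": 0.6,"tx": 0.0423,"ty": -0.0541,"tz": 0.06,"ax": 0,"ay": 0,"az": 0},
    {"jaw": 0.6,"tx": 0.0423,"ty": -0.0541,"tz": 0.1,"ax": 0,"ay": 0,"az": 0},
    {"jaw": 0.6,"tx": 0.0423,"ty": -0.0541,"tz": 0.13,"ax": 0,"ay": 0,"az": 0},
    {"jaw": 0.6,"tx": 0.0423,"ty": -0.0541,"tz": 0.14,"ax": 0,"ay": 0,"az": 0},
    {"jaw": 0.6,"tx": 0.0423,"ty": -0.0541,"tz": 0.14,"ax": 0,"ay": 0,"az": 0}
  ]
}}

```text
time: 2.9
tool_pos: [0.468, 0.2559, 0.0713]
ee_rot: [3.141, 0.003, 0.227]
wrist_force: [0.2, -0.6, 0.7]
width: 0.0567
```

{"method": "step_arm", "body": {
  "steps": [
    {"jaw": 0.6,"tx": 0.0012,"ty": -0.0008,"tz": 0.02,"ax": 0,"ay": 0,"az": 0},
    {"jaw": 0.6,"tx": 0.0012,"ty": -0.0008,"tz": 0.04,"ax": 0,"ay": 0,"az": 0},
    {"jaw": 0.6,"tx": 0.0012,"ty": -0.0008,"tz": 0.055,"ax": 0,"ay": 0,"az": 0},
    {"jaw": 0.6,"tx": 0.0012,"ty": -0.0008,"tz": 0.055,"ax": 0,"ay": 0,"az": 0},
    {"jaw": 0.3,"tx": 0.0012,"ty": -0.0008,"tz": 0.055,"ax": 0,"ay": 0,"az": 0},
    {"jaw": 0.3,"tx": 0.0012,"ty": -0.0008,"tz": 0.055,"ax": 0,"ay": 0,"az": 0},
    {"jaw": 0.3,"tx": 0.0012,"ty": -0.0008,"tz": 0.055,"ax": 0,"ay": 0,"az": 0}
  ]
}}

```text
time: 3.6
tool_pos: [0.4704, 0.2577, 0.0186]
ee_rot: [-3.141, -0.001, 0.227]
wrist_force: [-0.3, 1.0, 3.6]
width: 0.039
```

{"method": "step_arm", "body": {
  "steps": [
    {"jaw": 0.3,"tx": 0,"ty": 0,"tz": -0.02,"ax": 0,"ay": 0,"az": 0},
    {"jaw": 0.3,"tx": 0,"ty": 0,"tz": -0.06,"ax": 0,"ay": 0,"az": 0},
    {"jaw": 0.3,"tx": 0,"ty": 0,"tz": -0.1,"ax": 0,"ay": 0,"az": 0},
    {"jaw": 0.3,"tx": 0,"ty": 0,"tz": -0.14,"ax": 0,"ay": 0,"az": 0},
    {"jaw": 0.3,"tx": 0,"ty": 0,"tz": -0.18,"ax": 0,"ay": 0,"az": 0},
    {"jaw": 0.3,"tx": 0,"ty": 0,"tz": -0.2,"ax": 0,"ay": 0,"az": 0},
    {"jaw": 0.3,"tx": 0,"ty": 0,"tz": -0.2,"ax": 0,"ay": 0,"az": 0},
    {"jaw": 0.3,"tx": 0,"ty": 0,"tz": -0.2,"ax": 0,"ay": 0,"az": 0}
  ]
}}

```text
time: 4.4
tool_pos: [0.4699, 0.2574, 0.2181]
ee_rot: [-3.141, -0.001, 0.227]
wrist_force: [-0.2, 1.1, -1.8]
width: 0.039
```

{"method": "step_arm", "body": {
  "steps": [
    {"jaw": 0.3,"tx": 0.005,"ty": 0.03,"tz": 0,"ax": 0,"ay": 0,"az": 0},
    {"jaw": 0.3,"tx": 0.012,"ty": 0.08,"tz": 0,"ax": 0,"ay": 0,"az": 0},
    {"jaw": 0.3,"tx": 0.02,"ty": 0.13,"tz": 0,"ax": 0,"ay": 0,"az": 0},
    {"jaw": 0.3,"tx": 0.027,"ty": 0.18,"tz": 0,"ax": 0,"ay": 0,"az": 0},
    {"jaw": 0.3,"tx": 0.035,"ty": 0.23,"tz": 0,"ax": 0,"ay": 0,"az": 0},
    {"jaw": 0.3,"tx": 0.042,"ty": 0.275,"tz": 0,"ax": 0,"ay": 0,"az": 0},
    {"jaw": 0.3,"tx": 0.047,"ty": 0.31,"tz": 0,"ax": 0,"ay": 0,"az": 0},
    {"jaw": 0.3,"tx": 0.0505,"ty": 0.3327,"tz": 0,"ax": 0,"ay": 0,"az": 0}
  ]
}}

```text
time: 5.2
tool_pos: [0.5932, -0.0582, 0.2141]
ee_rot: [-3.139, 0.005, 0.224]
wrist_force: [-0.2, 0.7, -1.7]
width: 0.0389
```

{"method": "step_arm", "body": {
  "steps": [
    {"jaw": 0.3,"tx": 0,"ty": 0,"tz": 0,"ax": 0,"ay": 0,"az": 0},
    {"jaw": 0.3,"tx": 0,"ty": 0,"tz": 0,"ax": 0,"ay": 0,"az": 0}
  ]
}}

```text
time: 5.4
tool_pos: [0.5918, -0.0582, 0.2105]
ee_rot: [-3.136, 0.011, 0.223]
wrist_force: [0.8, 0.1, -1.9]
width: 0.0388
```

```bash
cat > look.py <<'E'
from h import *
o=get_obs(); c=o["tool_pos"]; print(c,o["ee_rot"])
for n in ("scene","top"):
    im,d=snapshot(n); save(n+"1",im); P=cloud(n,d); h=c[2]-.0186
    print(n,"flange",fit(P,c[:2],h+.024,h+.04,.058,.0695,.012))
    m=(np.hypot(P[...,0]-c[0],P[...,1]-c[1])<.072)&(np.hypot(P[...,0]-c[0],P[...,1]-c[1])>.06)&(abs(P[...,2]-h-.033)<.012)
    q=P[m]; A=np.c_[q[:,:2]-c[:2],np.ones(len(q))]; s=np.linalg.lstsq(A,q[:,2],rcond=None)[0]; print("plane tilt deg",np.degrees(s[:2]),"z",s[2],"exp",h+.033,len(q))
E
python3 look.py
```

```text
[ 0.59175485 -0.05821875  0.21050761] [-3.13613621  0.010815    0.22303206]
scene flange (array([ 0.5903977 , -0.05993304]), np.int64(437), 717)
plane tilt deg [-0.707648    0.11971085] z 0.22556616243855301 exp 0.22490761440480989 361
top flange (array([ 0.59275485, -0.05821875]), np.int64(251), 315)
plane tilt deg [-0.75427359  0.19386136] z 0.22570828927363448 exp 0.22490761440480989 216
```

{"method": "step_arm", "body": {
  "steps": [
    {"jaw": 0.3,"tx": 0.003,"ty": -0.0025,"tz": 0,"ax": -0.0055,"ay": 0.0108,"az": 0},
    {"jaw": 0.3,"tx": 0.003,"ty": -0.0025,"tz": 0,"ax": -0.0055,"ay": 0.0108,"az": 0},
    {"jaw": 0.3,"tx": 0.003,"ty": -0.0025,"tz": 0.015,"ax": -0.0055,"ay": 0.0108,"az": 0},
    {"jaw": 0.3,"tx": 0.003,"ty": -0.0025,"tz": 0.03,"ax": -0.0055,"ay": 0.0108,"az": 0},
    {"jaw": 0.3,"tx": 0.003,"ty": -0.0025,"tz": 0.045,"ax": -0.0055,"ay": 0.0108,"az": 0},
    {"jaw": 0.3,"tx": 0.003,"ty": -0.0025,"tz": 0.045,"ax": -0.0055,"ay": 0.0108,"az": 0},
    {"jaw": 0.3,"tx": 0.003,"ty": -0.0025,"tz": 0.045,"ax": -0.0055,"ay": 0.0108,"az": 0}
  ]
}}

```text
time: 6.2
tool_pos: [0.5937, -0.0537, 0.1661]
ee_rot: [3.141, -0.001, 0.225]
wrist_force: [-0.2, -0.6, -1.3]
width: 0.0387
```

```bash
python3 look.py
```

```text
[ 0.59366215 -0.05374007  0.1660845 ] [ 3.14120987e+00 -9.13606879e-04  2.25118211e-01]
scene flange (array([ 0.59216215, -0.05505257]), np.int64(393), 657)
plane tilt deg [ 0.11317479 -0.11866994] z 0.18109540167831212 exp 0.1804844990319392 315
top flange (array([ 0.59391215, -0.05449007]), np.int64(232), 289)
plane tilt deg [-0.70279908 -0.4515049 ] z 0.18070444350276557 exp 0.1804844990319392 198
```

{"method": "step_arm", "body": {
  "steps": [
    {"jaw": 0.3,"tx": 0.0006,"ty": 0.001,"tz": 0.008,"ax": 0,"ay": -0.0009,"az": 0},
    {"jaw": 0.3,"tx": 0.0006,"ty": 0.001,"tz": 0.016,"ax": 0,"ay": -0.0009,"az": 0},
    {"jaw": 0.3,"tx": 0.0006,"ty": 0.001,"tz": 0.024,"ax": 0,"ay": -0.0009,"az": 0},
    {"jaw": 0.3,"tx": 0.0006,"ty": 0.001,"tz": 0.032,"ax": 0,"ay": -0.0009,"az": 0},
    {"jaw": 0.3,"tx": 0.0006,"ty": 0.001,"tz": 0.036,"ax": 0,"ay": -0.0009,"az": 0},
    {"jaw": 0.3,"tx": 0.0006,"ty": 0.001,"tz": 0.036,"ax": 0,"ay": -0.0009,"az": 0}
  ]
}}

```text
time: 6.9
tool_pos: [0.5949, -0.0547, 0.1306]
ee_rot: [3.141, -0.001, 0.225]
wrist_force: [-0.2, 0.4, -1.1]
width: 0.0392
```

{"method": "step_arm", "body": {
  "steps": [
    {"jaw": 0.3,"tx": 0,"ty": 0,"tz": 0.0015,"ax": 0,"ay": 0,"az": 0},
    {"jaw": 0.3,"tx": 0,"ty": 0,"tz": 0.003,"ax": 0,"ay": 0,"az": 0},
    {"jaw": 0.3,"tx": 0,"ty": 0,"tz": 0.003,"ax": 0,"ay": 0,"az": 0}
  ]
}}

```text
time: 7.2
tool_pos: [0.5952, -0.0547, 0.1287]
ee_rot: [3.14, -0.002, 0.225]
wrist_force: [-2.2, 0.3, 2.0]
width: 0.0389
```

Contact is light (about +3.5 N against the carried state) at the expected height. Release and rise.

{"method": "step_arm", "body": {
  "steps": [
    {"jaw": 0.6,"tx": 0,"ty": 0,"tz": 0,"ax": 0,"ay": 0,"az": 0},
    {"jaw": 0.6,"tx": 0,"ty": 0,"tz": 0,"ax": 0,"ay": 0,"az": 0},
    {"jaw": 0.6,"tx": 0,"ty": 0,"tz": 0,"ax": 0,"ay": 0,"az": 0},
    {"jaw": 0.6,"tx": 0,"ty": 0,"tz": -0.02,"ax": 0,"ay": 0,"az": 0},
    {"jaw": 0.6,"tx": 0,"ty": 0,"tz": -0.05,"ax": 0,"ay": 0,"az": 0},
    {"jaw": 0.6,"tx": 0,"ty": 0,"tz": -0.09,"ax": 0,"ay": 0,"az": 0}
  ]
}}

```text
time: 7.8
tool_pos: [0.5938, -0.0544, 0.2171]
ee_rot: [-3.141, 0.002, 0.225]
wrist_force: [0.0, -0.1, 0.5]
width: 0.0565
```

{"method": "step_arm", "body": {
  "steps": [
    {"jaw": 0.75,"tx": -0.02,"ty": 0.04,"tz": 0,"ax": 0,"ay": 0,"az": 0},
    {"jaw": 0.75,"tx": -0.045,"ty": 0.085,"tz": 0,"ax": 0,"ay": 0,"az": 0},
    {"jaw": 0.75,"tx": -0.068,"ty": 0.13,"tz": 0,"ax": 0,"ay": 0,"az": 0},
    {"jaw": 0.75,"tx": -0.09,"ty": 0.175,"tz": 0,"ax": 0,"ay": 0,"az": 0},
    {"jaw": 0.75,"tx": -0.11,"ty": 0.215,"tz": 0,"ax": 0,"ay": 0,"az": 0},
    {"jaw": 0.75,"tx": -0.12,"ty": 0.233,"tz": 0,"ax": 0,"ay": 0,"az": 0},
    {"jaw": 0.75,"tx": -0.12,"ty": 0.233,"tz": 0,"ax": 0,"ay": 0,"az": 0}
  ]
}}

```text
time: 8.5
tool_pos: [0.5276, -0.3113, 0.2165]
ee_rot: [-3.141, 0.003, 0.22]
wrist_force: [-1.0, 0.3, 0.3]
width: 0.0703
```

```bash
python3 - <<'E'
from h import *
ims={}
for n in ("scene","top"):
    im,d=snapshot(n); save(n+"2",im); P=cloud(n,d); ims[n]=im
    c=np.array([.594,-.0555])
    print(n,"flange",fit(P,c,.138,.148,.058,.0695,.012))
    r=np.hypot(P[...,0]-c[0],P[...,1]-c[1]); m=(r<.068)&(r>.060)&(abs(P[...,2]-.143)<.012)
    q=P[m]; A=np.c_[q[:,:2]-c,np.ones(len(q))]; s=np.linalg.lstsq(A,q[:,2],rcond=None)[0]; print("tilt",np.degrees(s[:2]),"z",s[2],len(q))
    print("cone",fit(P,[.5285,-.3085],.006,.03,.02,.027),"spindle",[tuple(map(float,phase(n,im,[.594,-.0555+dy],[.164],[.0105,.0115,.0125],6))) for dy in(-.001,0,.001)])
f=lambda im,x,y,w,h:cv2.resize(im[y:y+h,x:x+w],(400,300),interpolation=cv2.INTER_CUBIC)
save("nest",np.hstack([f(ims["top"],320,135,64,48),f(ims["scene"],262,195,64,48)]))
E
```

```text
scene flange (array([ 0.59427778, -0.05622222]), np.int64(482), 692)
tilt [-0.7118155  -0.22806575] z 0.14314083460545693 361
cone (array([ 0.52725, -0.30875]), np.int64(78), 90) spindle [(36.0, 0.59), (34.5, 0.58), (33.9, 0.41)]
top flange (array([ 0.5935, -0.056 ]), np.int64(530), 705)
tilt [-0.00860708  0.01088216] z 0.1428879255836427 403
cone (array([ 0.52878571, -0.30903571]), np.int64(43), 53) spindle [(34.9, 0.25), (34.2, 0.46), (34.0, 0.57)]
```

View pics/nest.png

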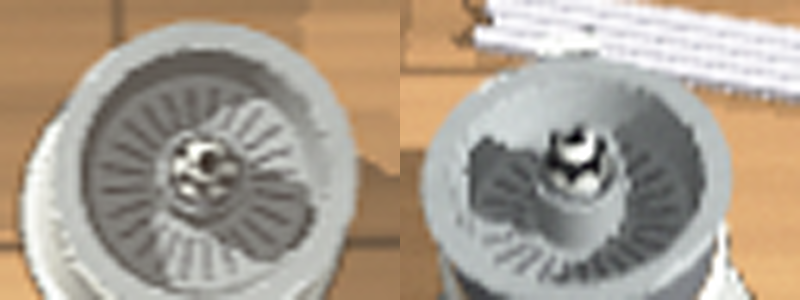

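The basket is nested: flange z = 0.143 m all around, level within about 0.7°, centred on the axis. The splines sit at about −4° mod 60°. Now the cone.

{"method": "step_arm", "body": {
  "steps": [
    {"jaw": 0.75,"tx": 0.0012,"ty": -0.0021,"tz": 0.04,"ax": 0,"ay": 0.003,"az": 0},
    {"jaw": 0.75,"tx": 0.0012,"ty": -0.0021,"tz": 0.08,"ax": 0,"ay": 0.003,"az": 0},
    {"jaw": 0.75,"tx": 0.0012,"ty": -0.0021,"tz": 0.12,"ax": 0,"ay": 0.003,"az": 0},
    {"jaw": 0.75,"tx": 0.0012,"ty": -0.0021,"tz": 0.145,"ax": 0,"ay": 0.003,"az": 0},
    {"jaw": 0.75,"tx": 0.0012,"ty": -0.0021,"tz": 0.145,"ax": 0,"ay": 0.003,"az": 0},
    {"jaw": 0.75,"tx": 0.0012,"ty": -0.0021,"tz": 0.145,"ax": 0,"ay": 0.003,"az": 0}
  ]
}}

```text
time: 9.2
tool_pos: [0.53, -0.3042, 0.0726]
ee_rot: [-3.14, -0.001, 0.227]
wrist_force: [-0.0, -0.2, 0.7]
width: 0.0707
```

{"method": "step_arm", "body": {
  "steps": [
    {"jaw": 0.75,"tx": -0.0027,"ty": 0.0043,"tz": 0.0,"ax": 0,"ay": 0,"az": 0},
    {"jaw": 0.75,"tx": -0.0027,"ty": 0.0043,"tz": 0.02,"ax": 0,"ay": 0,"az": 0},
    {"jaw": 0.75,"tx": -0.0027,"ty": 0.0043,"tz": 0.04,"ax": 0,"ay": 0,"az": 0},
    {"jaw": 0.75,"tx": -0.0027,"ty": 0.0043,"tz": 0.058,"ax": 0,"ay": 0,"az": 0},
    {"jaw": 0.75,"tx": -0.0027,"ty": 0.0043,"tz": 0.058,"ax": 0,"ay": 0,"az": 0},
    {"jaw": 0.75,"tx": -0.0027,"ty": 0.0043,"tz": 0.058,"ax": 0,"ay": 0,"az": 0}
  ]
}}

```text
time: 9.8
tool_pos: [0.5294, -0.3096, 0.0165]
ee_rot: [3.141, -0.003, 0.227]
wrist_force: [0.3, -0.4, 0.2]
width: 0.0704
```

{"method": "step_arm", "body": {
  "steps": [
    {"jaw": 0.75,"tx": -0.0009,"ty": -0.0008,"tz": 0.004,"ax": 0,"ay": -0.003,"az": 0},
    {"jaw": 0.75,"tx": -0.0009,"ty": -0.0008,"tz": 0.004,"ax": 0,"ay": -0.003,"az": 0},
    {"jaw": 0.4,"tx": -0.0009,"ty": -0.0008,"tz": 0.004,"ax": 0,"ay": -0.003,"az": 0},
    {"jaw": 0.4,"tx": -0.0009,"ty": -0.0008,"tz": 0.004,"ax": 0,"ay": -0.003,"az": 0},
    {"jaw": 0.4,"tx": -0.0009,"ty": -0.0008,"tz": 0.004,"ax": 0,"ay": -0.003,"az": 0},
    {"jaw": 0.4,"tx": -0.0009,"ty": -0.0008,"tz": 0.004,"ax": 0,"ay": -0.003,"az": 0}
  ]
}}

```text
time: 10.4
tool_pos: [0.5284, -0.309, 0.0128]
ee_rot: [3.142, -0.0, 0.227]
wrist_force: [0.2, 0.3, 1.1]
width: 0.0498
```

{"method": "step_arm", "body": {
  "steps": [
    {"jaw": 0.4,"tx": 0,"ty": 0,"tz": -0.03,"ax": 0,"ay": 0,"az": 0},
    {"jaw": 0.4,"tx": 0,"ty": 0,"tz": -0.08,"ax": 0,"ay": 0,"az": 0},
    {"jaw": 0.4,"tx": 0,"ty": 0,"tz": -0.13,"ax": 0,"ay": 0,"az": 0},
    {"jaw": 0.4,"tx": 0,"ty": 0,"tz": -0.17,"ax": 0,"ay": 0,"az": 0},
    {"jaw": 0.4,"tx": 0,"ty": 0,"tz": -0.2,"ax": 0,"ay": 0,"az": 0},
    {"jaw": 0.4,"tx": 0,"ty": 0,"tz": -0.205,"ax": 0,"ay": 0,"az": 0},
    {"jaw": 0.4,"tx": 0,"ty": 0,"tz": -0.205,"ax": 0,"ay": 0,"az": 0}
  ]
}}

```text
time: 11.1
tool_pos: [0.5286, -0.3091, 0.218]
ee_rot: [3.141, -0.001, 0.227]
wrist_force: [-1.0, -0.4, -0.8]
width: 0.0498
```

{"method": "step_arm", "body": {
  "steps": [
    {"jaw": 0.4,"tx": 0.02,"ty": -0.035,"tz": 0,"ax": 0,"ay": 0,"az": 0},
    {"jaw": 0.4,"tx": 0.04,"ty": -0.075,"tz": 0,"ax": 0,"ay": 0,"az": 0},
    {"jaw": 0.4,"tx": 0.06,"ty": -0.115,"tz": 0,"ax": 0,"ay": 0,"az": 0},
    {"jaw": 0.4,"tx": 0.08,"ty": -0.155,"tz": 0,"ax": 0,"ay": 0,"az": 0},
    {"jaw": 0.4,"tx": 0.1,"ty": -0.19,"tz": 0,"ax": 0,"ay": 0,"az": 0},
    {"jaw": 0.4,"tx": 0.115,"ty": -0.22,"tz": 0,"ax": 0,"ay": 0,"az": 0},
    {"jaw": 0.4,"tx": 0.1207,"ty": -0.2322,"tz": 0,"ax": 0,"ay": 0,"az": 0},
    {"jaw": 0.4,"tx": 0.1207,"ty": -0.2322,"tz": 0,"ax": 0,"ay": 0,"az": 0}
  ]
}}

```text
time: 11.9
tool_pos: [0.5932, -0.0542, 0.2149]
ee_rot: [-3.141, 0.004, 0.23]
wrist_force: [0.1, 0.4, -1.6]
width: 0.0501
```

{"method": "step_arm", "body": {
  "steps": [
    {"jaw": 0.4,"tx": 0,"ty": 0,"tz": 0,"ax": 0,"ay": 0,"az": 0},
    {"jaw": 0.4,"tx": 0,"ty": 0,"tz": 0,"ax": 0,"ay": 0,"az": 0},
    {"jaw": 0.4,"tx": 0,"ty": 0,"tz": 0,"ax": 0,"ay": 0,"az": 0}
  ]
}}

```text
time: 12.2
tool_pos: [0.5928, -0.0557, 0.2144]
ee_rot: [-3.141, 0.004, 0.227]
wrist_force: [0.1, 0.3, -1.4]
width: 0.0498
```

```bash
python3 - <<'E'
from h import *
o=get_obs(); c=o["tool_pos"]; print(c,o["ee_rot"],o["wrist_torque"]); ims={}
for n in ("scene","top"):
    im,d=snapshot(n); save(n+"3",im); P=cloud(n,d); ims[n]=im; h=c[2]-.0128
    m=(im[...,0]>im[...,2]*2.2)&(np.hypot(P[...,0]-c[0],P[...,1]-c[1])<.04)&(P[...,2]>h-.01)
    print(n,m.sum(),fit(np.where(m[...,None],P,np.nan),c[:2],h,h+.03,.021,.027,.008),P[m].min(0),P[m].max(0))
    uv=proj(n,np.r_[c[:2],h+.025]).astype(int); x,y=uv-[20,15]; ims[n]=cv2.resize(im[y:y+30,x:x+40],(400,300),interpolation=cv2.INTER_CUBIC)
save("hold",np.hstack([ims["top"],ims["scene"]]))
E
```

```text
[ 0.5928327  -0.05574174  0.2144215 ] [-3.14095711  0.00446452  0.22734367] [-0.00221369 -0.02158488 -0.00123427]
scene 309 (array([ 0.5908327 , -0.05724174]), np.int64(112), 122) [ 0.57686759 -0.08064834  0.20512193] [ 0.61808489 -0.03121677  0.25471774]
top 25 (array([ 0.59525578, -0.05486354]), np.int64(14), 14) [ 0.56945417 -0.06867671  0.20832296] [ 0.5773945  -0.04511248  0.23864901]
```

View pics/hold.png

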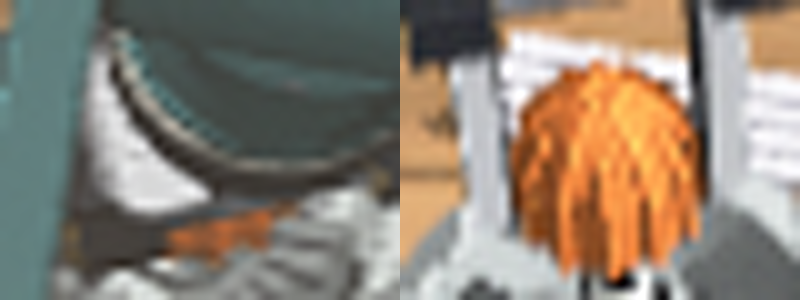

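{"method": "step_arm", "body": {
  "steps": [
    {"jaw": 0.4,"tx": 0.0012,"ty": 0.0002,"tz": 0.01,"ax": 0,"ay": 0.0045,"az": 0},
    {"jaw": 0.4,"tx": 0.0012,"ty": 0.0002,"tz": 0.02,"ax": 0,"ay": 0.0045,"az": 0},
    {"jaw": 0.4,"tx": 0.0012,"ty": 0.0002,"tz": 0.025,"ax": 0,"ay": 0.0045,"az": 0},
    {"jaw": 0.4,"tx": 0.0012,"ty": 0.0002,"tz": 0.025,"ax": 0,"ay": 0.0045,"az": 0},
    {"jaw": 0.4,"tx": 0.0012,"ty": 0.0002,"tz": 0.025,"ax": 0,"ay": 0.0045,"az": 0}
  ]
}}

```text
time: 12.8
tool_pos: [0.594, -0.0553, 0.1896]
ee_rot: [-3.141, -0.0, 0.228]
wrist_force: [-0.7, -0.6, -0.6]
width: 0.0496
```

{"method": "step_arm", "body": {
  "steps": [
    {"jaw": 0.4,"tx": 0,"ty": 0.0002,"tz": 0.003,"ax": 0,"ay": 0,"az": 0},
    {"jaw": 0.4,"tx": 0,"ty": 0.0002,"tz": 0.006,"ax": 0,"ay": 0,"az": 0},
    {"jaw": 0.4,"tx": 0,"ty": 0.0002,"tz": 0.009,"ax": 0,"ay": 0,"az": 0},
    {"jaw": 0.4,"tx": 0,"ty": 0.0002,"tz": 0.011,"ax": 0,"ay": 0,"az": 0},
    {"jaw": 0.4,"tx": 0,"ty": 0.0002,"tz": 0.011,"ax": 0,"ay": 0,"az": 0},
    {"jaw": 0.4,"tx": 0,"ty": 0.0002,"tz": 0.011,"ax": 0,"ay": 0,"az": 0}
  ]
}}

```text
time: 13.4
tool_pos: [0.5941, -0.0555, 0.1786]
ee_rot: [-3.141, -0.0, 0.228]
wrist_force: [0.1, -0.3, -1.0]
width: 0.0501
```

{"method": "step_arm", "body": {
  "steps": [
    {"jaw": 0.4,"tx": 0,"ty": 0,"tz": 0.0015,"ax": 0,"ay": 0,"az": 0},
    {"jaw": 0.4,"tx": 0,"ty": 0,"tz": 0.003,"ax": 0,"ay": 0,"az": 0},
    {"jaw": 0.4,"tx": 0,"ty": 0,"tz": 0.003,"ax": 0,"ay": 0,"az": 0}
  ]
}}

```text
time: 13.7
tool_pos: [0.5941, -0.0554, 0.1756]
ee_rot: [-3.141, -0.0, 0.228]
wrist_force: [-0.5, 0.4, -1.8]
width: 0.0499
```

{"method": "step_arm", "body": {
  "steps": [
    {"jaw": 0.4,"tx": 0,"ty": 0,"tz": 0.001,"ax": 0,"ay": 0,"az": 0},
    {"jaw": 0.4,"tx": 0,"ty": 0,"tz": 0.002,"ax": 0,"ay": 0,"az": 0},
    {"jaw": 0.4,"tx": 0,"ty": 0,"tz": 0.002,"ax": 0,"ay": 0,"az": 0}
  ]
}}

```text
time: 14.0
tool_pos: [0.5942, -0.0554, 0.1746]
ee_rot: [-3.141, -0.001, 0.228]
wrist_force: [-1.3, 0.1, 4.7]
width: 0.0499
```

Unmeshed contact came at the spline tops (bottom about 0.162 m, 6 N). I ease off slightly and turn about +28°, the phase expected if the other rib set lines up.

{"method": "step_arm", "body": {
  "steps": [
    {"jaw": 0.4,"tx": 0,"ty": 0,"tz": -0.001,"ax": 0,"ay": 0,"az": 0},
    {"jaw": 0.4,"tx": 0,"ty": 0,"tz": -0.001,"ax": 0,"ay": 0,"az": -0.1},
    {"jaw": 0.4,"tx": 0,"ty": 0,"tz": -0.001,"ax": 0,"ay": 0,"az": -0.2},
    {"jaw": 0.4,"tx": 0,"ty": 0,"tz": -0.001,"ax": 0,"ay": 0,"az": -0.3},
    {"jaw": 0.4,"tx": 0,"ty": 0,"tz": -0.001,"ax": 0,"ay": 0,"az": -0.4},
    {"jaw": 0.4,"tx": 0,"ty": 0,"tz": -0.0005,"ax": 0,"ay": 0,"az": -0.44},
    {"jaw": 0.4,"tx": 0,"ty": 0,"tz": 0,"ax": 0,"ay": 0,"az": -0.44},
    {"jaw": 0.4,"tx": 0,"ty": 0,"tz": 0,"ax": 0,"ay": 0,"az": -0.44}
  ]
}}

```text
time: 14.8
tool_pos: [0.594, -0.0552, 0.1737]
ee_rot: [-3.141, -0.001, 0.667]
wrist_force: [-0.4, 1.3, -1.5]
width: 0.0496
```

```bash
python3 -c "
from h import *
o=get_obs(); print(o['tool_pos'],o['ee_rot'],o['wrist_force'],o['wrist_torque'],o['joint_positions'])"
```

```text
[ 0.59398692 -0.05518283  0.17371453] [-3.14071962e+00 -8.42772630e-04  6.67106521e-01] [-0.39223522  1.28488931 -1.51318359] [0.15815764 0.0800925  0.04299609] [-1.88356638e-01  2.01203688e-01  1.32077948e+00  1.21023046e-03
  1.61971573e+00  7.15391916e-01]
```

{"method": "step_arm", "body": {
  "steps": [
    {"jaw": 0.4,"tx": 0,"ty": 0,"tz": 0,"ax": 0,"ay": 0,"az": -0.03},
    {"jaw": 0.4,"tx": 0,"ty": 0,"tz": 0.001,"ax": 0,"ay": 0,"az": -0.03},
    {"jaw": 0.4,"tx": 0,"ty": 0,"tz": 0.002,"ax": 0,"ay": 0,"az": -0.03},
    {"jaw": 0.4,"tx": 0,"ty": 0,"tz": 0.003,"ax": 0,"ay": 0,"az": -0.03},
    {"jaw": 0.4,"tx": 0,"ty": 0,"tz": 0.003,"ax": 0,"ay": 0,"az": -0.03}
  ]
}}

```text
time: 15.3
tool_pos: [0.5939, -0.0549, 0.1706]
ee_rot: [-3.14, -0.001, 0.697]
wrist_force: [-1.2, 1.5, -0.5]
width: 0.05
```

```bash
python3 -c "
from h import *
o=get_obs(); print(o['tool_pos'],o['ee_rot'],o['wrist_force'],o['wrist_torque'])"
```

```text
[ 0.59386632 -0.05494261  0.17055868] [-3.14021434e+00 -9.28254096e-04  6.97171403e-01] [-1.16720964  1.5085113  -0.49036043] [ 0.35737891  0.14329903 -0.02239442]
```

{"method": "step_arm", "body": {
  "steps": [
    {"jaw": 0.4,"tx": 0,"ty": -0.0006,"tz": 0.001,"ax": 0,"ay": 0,"az": 0},
    {"jaw": 0.4,"tx": 0,"ty": -0.0006,"tz": 0.002,"ax": 0,"ay": 0,"az": 0},
    {"jaw": 0.4,"tx": 0,"ty": -0.0006,"tz": 0.003,"ax": 0,"ay": 0,"az": 0},
    {"jaw": 0.4,"tx": 0,"ty": -0.0006,"tz": 0.003,"ax": 0,"ay": 0,"az": 0}
  ]
}}

```text
time: 15.7
tool_pos: [0.5936, -0.0547, 0.1673]
ee_rot: [-3.14, -0.001, 0.697]
wrist_force: [-0.2, 0.2, -0.7]
width: 0.0498
```

{"method": "step_arm", "body": {
  "steps": [
    {"jaw": 0.4,"tx": 0,"ty": 0,"tz": 0.001,"ax": 0,"ay": 0,"az": 0},
    {"jaw": 0.4,"tx": 0,"ty": 0,"tz": 0.002,"ax": 0,"ay": 0,"az": 0},
    {"jaw": 0.4,"tx": 0,"ty": 0,"tz": 0.002,"ax": 0,"ay": 0,"az": 0}
  ]
}}

```text
time: 16.0
tool_pos: [0.5937, -0.0547, 0.1656]
ee_rot: [-3.141, -0.001, 0.697]
wrist_force: [0.0, 0.1, 0.7]
width: 0.0495
```

{"method": "step_arm", "body": {
  "steps": [
    {"jaw": 0.4,"tx": 0,"ty": 0,"tz": 0.0015,"ax": 0,"ay": 0,"az": 0},
    {"jaw": 0.4,"tx": 0,"ty": 0,"tz": 0.003,"ax": 0,"ay": 0,"az": 0},
    {"jaw": 0.4,"tx": 0,"ty": 0,"tz": 0.004,"ax": 0,"ay": 0,"az": 0},
    {"jaw": 0.4,"tx": 0,"ty": 0,"tz": 0.004,"ax": 0,"ay": 0,"az": 0}
  ]
}}

```text
time: 16.4
tool_pos: [0.5938, -0.0547, 0.1632]
ee_rot: [3.141, -0.002, 0.697]
wrist_force: [-3.7, 1.2, 7.5]
width: 0.0501
```

{"method": "step_arm", "body": {
  "steps": [
    {"jaw": 0.4,"tx": 0,"ty": 0,"tz": 0.001,"ax": 0,"ay": 0,"az": 0},
    {"jaw": 0.4,"tx": 0,"ty": 0,"tz": 0.002,"ax": 0,"ay": 0,"az": 0},
    {"jaw": 0.4,"tx": 0,"ty": 0,"tz": 0.002,"ax": 0,"ay": 0,"az": 0}
  ]
}}

```text
time: 16.7
tool_pos: [0.5937, -0.0547, 0.1629]
ee_rot: [3.14, -0.003, 0.697]
wrist_force: [-3.3, 0.7, 7.6]
width: 0.0499
```

{"method": "step_arm", "body": {
  "steps": [
    {"jaw": 0.4,"tx": 0,"ty": 0,"tz": 0.003,"ax": 0,"ay": 0.002,"az": 0},
    {"jaw": 0.4,"tx": 0,"ty": 0,"tz": 0.004,"ax": 0,"ay": 0.002,"az": 0},
    {"jaw": 0.4,"tx": 0,"ty": 0,"tz": 0.005,"ax": 0,"ay": 0.002,"az": 0},
    {"jaw": 0.4,"tx": 0,"ty": 0,"tz": 0.005,"ax": 0,"ay": 0.002,"az": 0}
  ]
}}

```text
time: 17.1
tool_pos: [0.5938, -0.0547, 0.161]
ee_rot: [3.138, -0.006, 0.697]
wrist_force: [-4.1, 1.3, 11.6]
width: 0.05
```

{"method": "step_arm", "body": {
  "steps": [
    {"jaw": 0.4,"tx": 0,"ty": 0,"tz": 0.004,"ax": -0.003,"ay": -0.004,"az": 0},
    {"jaw": 0.4,"tx": 0,"ty": 0,"tz": 0.006,"ax": 0.003,"ay": -0.004,"az": 0},
    {"jaw": 0.4,"tx": 0,"ty": 0,"tz": 0.006,"ax": 0.003,"ay": -0.004,"az": 0},
    {"jaw": 0.4,"tx": 0,"ty": 0,"tz": 0.006,"ax": 0.003,"ay": -0.004,"az": 0}
  ]
}}

```text
time: 17.5
tool_pos: [0.5939, -0.0547, 0.1601]
ee_rot: [3.139, -0.004, 0.697]
wrist_force: [-6.7, 2.5, 17.2]
width: 0.0498
```

{"method": "step_arm", "body": {
  "steps": [
    {"jaw": 0.4,"tx": 0,"ty": 0,"tz": 0.006,"ax": 0,"ay": 0,"az": 0},
    {"jaw": 0.4,"tx": 0,"ty": 0,"tz": 0.007,"ax": 0,"ay": 0,"az": 0},
    {"jaw": 0.4,"tx": 0,"ty": 0,"tz": 0.007,"ax": 0,"ay": 0,"az": 0},
    {"jaw": 0.4,"tx": 0,"ty": 0,"tz": 0.007,"ax": 0,"ay": 0,"az": 0}
  ]
}}

```text
time: 17.9
tool_pos: [0.5939, -0.0547, 0.1601]
ee_rot: [3.135, -0.007, 0.697]
wrist_force: [-9.7, 2.6, 21.6]
width: 0.0502
```

```bash
python3 - <<'E'
from h import *
o=get_obs(); print(o['time'],o['tool_pos'],o['ee_rot'],o['wrist_force'],o['wrist_torque'],o['width'])
c=np.array([.594,-.0555]); ims={}
for n in ("scene","top"):
    im,d=snapshot(n); save(n+"4",im); P=cloud(n,d); r=np.hypot(P[...,0]-c[0],P[...,1]-c[1])
    m=(im[...,0]>im[...,2]*2.2)&(r<.03)&(P[...,2]>.145); q=P[m]
    print(n,"cone top z",np.sort(q[:,2])[-6:].round(4))
    m=(r<.068)&(r>.060)&(abs(P[...,2]-.143)<.01); q=P[m]; s=np.linalg.lstsq(np.c_[q[:,:2]-c,np.ones(len(q))],q[:,2],rcond=None)[0]; print("flange tilt",np.degrees(s[:2]),s[2],len(q))
    ims[n]=im
save("end",cv2.resize(ims["scene"][170:260,230:350],(800,600),interpolation=cv2.INTER_CUBIC))
E
```

```text
17.9 [ 0.59389231 -0.05469381  0.16006521] [ 3.13488115 -0.00684689  0.69738715] [-9.72418013  2.57191505 21.55599163] [ 0.4363269   1.8470568  -0.04860634] 0.05021843147437079
scene cone top z [0.1983 0.1989 0.199  0.1997 0.1997 0.2014]
flange tilt [-0.82426315 -0.46029535] 0.14366300900036125 285
top cone top z []
flange tilt [0.06300012 0.11400566] 0.14297676334545847 178
```

View pics/end.png

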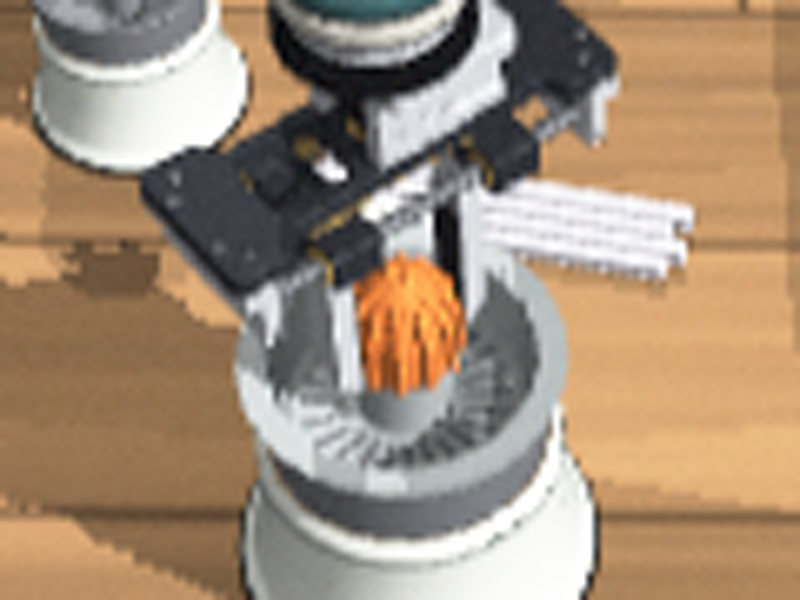

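On the stop: z held at 0.1601 m while the force rose from 17 to 22 N. The cone top is at about 0.199 m, which fits home (0.204 m) minus 5 mm. The final crop shows the gripped cone low over the collar, with the basket flange flush on the bowl rim.

```bash
python3 -c "
from bench import *
print(close_job()); print(get_obs()['wrist_force'])"
```

```text
the job is handed in; nothing more can be done
None
the job is handed in; nothing more can be done
```

The citrus press is put together and was handed in at about 18 s with the arm still gripping the cone and pressing it down.

- **Strainer basket:** I nested it in the medium press's bowl. Its flange is at 0.143 m as it should be. The top camera reads it level within 0.15°; the scene camera reads about 0.9°, part of which I put down to camera error.
- **Reamer cone:** It met the splines unmeshed, so I eased it off and turned it about 27°. It then slid home with almost no force.
- **Start switch:** I pressed until the tool height stopped at 0.160 m while the upward force rose from 17 to 22 N, which is past the 14 N needed at the stop. The cone top measured about 0.199 m, which is 5 mm below its height when home.
- **Disagreed or not checked:**
  - A sideways force of about 10 N (mostly along x) remained while pressing.
  - The top camera could not see the cone at the end, so the cone height comes from the scene camera alone.
  - I ran no final position check on the other kitchenware; the forces showed no sign of touching any of it.

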